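# Set up the colour check at the drying box

### The arm

A 6-joint arm with a two-finger parallel gripper is mounted at the origin on the work surface. World frame = base frame: x ahead of the robot, y to its left, z up, the work surface at z = 0. Lengths are in mm, angles in rad, forces in N, time in s.
With the tool pointing down it reaches from about 275 to 875 mm from the base axis. Payload 12.5 kg.
Tool frame: the origin (TCP) lies on the centre line of the jaws, within the pads' length; the fingertips stand ctrl.tip_extent ahead of it and the grasp point (between the pads) lies 3 mm ahead of it (ctrl.tip_extent is the distance from the TCP to the fingertips, in mm); z points along the fingers, y is the direction in which the jaws open and shut (so a half turn about z gives the same grasp; the last joint's range is limited). The gripper opens to 85 mm and grips with 20 to 120 N. Pads are 22 mm wide; open, the fingers measure 114 mm over their backs; the gripper's body (76 mm by 85 mm) begins 54 mm behind the grasp point. The pads swing forward as they close: fully open they stand 13 mm farther back than shut.
Start: joints at [1.094, 0.351, 1.652, -0, 1.139, -0.085], TCP at [209.987, 508.321, 253.29] pointing down, gripper open.
Joint ranges: [-2.75, 2.75], [-0.79, 2.1], [0.01, 2.65], [-1.57, 4.71], [0.07, 3.14], [-2.87, 2.87]. Speed limits (rad/s): [2.22, 2.22, 2.79, 3.14, 3.14, 3.14].

### API

Orientations are given as a 3x3 rotation matrix whose columns are the frame's x, y, z axes.
In Python, from plant import ctrl, imaging, ticket gives the robot as it stands. The module is installed in compiled form; this text tells all that it offers.
- The arm moves only by the shell command python3 -m pendant 'ROWS' [FORCE]. ROWS is JSON, a list that holds one entry, the list of rows, each a list of 5 numbers: the shift along the tool's x, y, z in m, then the turn about the tool's z in degrees, then the finger opening in m, from 0 to 0.0854. In form: [[[tx, ty, tz, twist, gripper], ...]]. A call has 1 to 10 rows; each row shifts and turns the commanded pose from where the row before left it, along the tool's axes as they then stand; what a row does not reach is not made up. A row lasts 1/12 s, in which the tool goes at most 41.7 mm and 7.16 degrees, less where a joint would pass 70% of its speed; a pose out of reach is approached as far as the arm can. A call is refused whole if a number of a shift passes 0.0417 or a number of a turn 7.16, either way. A call with a gripper value outside its range is refused whole. The fingers move at their own pace and stop on an object; FORCE is the grip in N (left out, the last holds). Time passes only in rows, so rows that do not move let the fingers close. It gives the time, the measured TCP pose, the force and the opening at its end, in the units of the state.
- ctrl.observe(): the state, without advancing time (a new reading comes with each control period).
- imaging.camera(name): name is "scene" or "top" or "wrist"; returns the picture (400x640x3 uint8, red, green, blue); there is no depth.
- imaging.camera_params(name): a dict with "vertical_fov" (degrees; the focal length in pixels is half the picture's height over the tangent of half this angle, whatever the lens; pixels are square), "cx", "cy" (the principal point, pixels), "R" (3x3) and "t" (3): a world point X has camera coordinates R X + t. Camera axes: x right, y down, z forward; pixel columns grow to the right and rows downward; lengths in mm; the calibration is good to about 2 mm. The wrist camera is an equidistant fisheye: a pixel r from the principal point sees the ray r / f radians off the axis. A picture is of the moment at which its call begins: read the wrist's pose just before it. camera_params takes no time and is no camera call; for the wrist camera it gives the pose at the moment of the call.
- ticket.job_done(): hands the job in, once; it reports no verdict.
The state is a dict: "time": time; "joint_pos": joint angles; "qvel": joint speeds; "joint_efforts": joint torques, N m; "position": TCP position; "tool_rot": TCP orientation; "force": force on the tool from outside, world axes, zero at the start; "wrist_torque": the same for the moment, N m; "grip_width": finger opening in mm.
Only numpy, scipy, OpenCV 4.12 (cv2) and the standard library are available. Lean on these libraries where they do the work, as an engineer would, in place of code of your own. Each camera call takes 0.05 s, during which the arm holds its last target.

### The job

Get the drying baubles ready for a colour check: stand the colour master block upright on one of its short ends on the grey viewing mat, with a broad painted face towards the robot's side of the mat, and let go of it. Then lift the drying box's dust lid to about 60 degrees and hold it there: the lid falls shut by itself, so finish with the gripper fingers still holding it steady. Leave the paint pots, the brush and the red bauble on its stand where they are.

Things in the scene. Friction and masses are not known exactly. Their poses are not given: they have to be found in the camera images.
- master_center (a point): Centre of the colour master block: a white slab 110 x 60 x 22 mm, about 0.12 kg, with six round paint swatches on both broad faces. It starts lying flat on the bench, on the robot's side of the mat, roughly pointing at it. Own axes: x along its 110 mm length, y across its 60 mm width, z through its 22 mm thickness. Standing on a short end it is 110 mm tall.
- master: The same colour master block; origin at the centre of the broad face it lies on at the start, same axes as master_center.
- mat: Neutral grey viewing mat, fixed to the bench, 140 x 140 mm, 3 mm thick. Origin at the centre of its underside; its x axis points away from the robot's side, y to the left.
- drying_box: White open-topped drying box fixed to the bench, 200 mm deep (x) x 220 mm wide (y) x 110 mm high, baubles on pegs inside, with a hinged dust lid on top. Origin at the centre of its underside; x points from its front (robot's side) to the hinge side, y to the left.
- lid (a joint): Angle of the dust lid in rad: 0 closed (level), growing as its front edge is lifted; 60 degrees is 1.047; the hinge stops at 1.31 (75 degrees), short of upright, so the lid (about 0.45 kg, free-swinging, no spring) falls shut from any angle.
- lid_handle (a point): Middle of the black bow handle's round grip bar on the lid: bar 10 mm thick, 110 mm long, parallel to the hinge (the box's y axis), on two end posts of the same thickness. The bar's centre line lies 40 mm above the lid's top face (the lid is a 10 mm thick clear pane in an aluminium frame, 200 x 220 mm), 25 mm behind the lid's front edge and 175 mm in front of the hinge line. The bar is round and can turn between the fingers. Moves with the lid.
- lid_hinge (a point): Middle of the lid's hinge line, on the box's rear top edge at the underside of the lid, 110 mm above the bench. The hinge line is parallel to the box's y axis. The point turns with the lid.
- pot_red: Paint jar with red cap, 42 mm across, 50 mm high, behind the mat. Origin at the centre of its base. Leave alone.
- pot_blue: Paint jar with blue cap, 42 mm across, 50 mm high, behind the mat. Origin at the centre of its base. Leave alone.
- brush: Flat lacquer brush, 170 mm long, 14 mm wide, blue handle, lying in front of the box, roughly parallel to its front. Leave alone.
- show_bauble: Red bauble, 58 mm across, on a round dark wooden stand 64 mm across, 106 mm high in all, standing behind the box. Origin at the centre of its base. Leave alone.
There are look-alikes about, which are no part of the job. There is more than one size of the master; the job needs the largest.

How it is judged:
By the outcome, as a careful person would: the job done as asked, in the order asked, and still so for the second after the job is handed in, while the arm keeps its last pose, push and grip.
It also fails if it takes over 66 s, if anything falls off the work surface, if the arm or the gripper's body presses on something with over 40 N, if the wrist force passes 120 N, or if a joint passes its speed limit or range.

## Working session

There is one attempt and no reset: what is moved stays moved. The work goes in short steps, Python scripts to look and compute and a shell command to move; the robot and the scene stay as the last step left them, time stands still between calls to the robot, and variables do not carry over. Pictures are saved under pics/ and viewed, and the job is handed in when it is done.

```bash
mkdir -p pics; python3 - <<'E'
from plant import ctrl, imaging
import cv2,numpy as np
s=ctrl.observe();print(s, ctrl.tip_extent)
for n in ["scene","top","wrist"]:
    print(n,imaging.camera_params(n))
    cv2.imwrite(f"pics/{n}0.png",imaging.camera(n)[:,:,::-1])
E
```

```text
{'time': 0.0, 'joint_pos': array([ 1.09440254e+00,  3.51272095e-01,  1.65242171e+00,  9.96415112e-06,
        1.13907441e+00, -8.45910092e-02]), 'qvel': array([-0.00090187,  0.0004832 , -0.00173473, -0.00153509,  0.00084156,
        0.00120236]), 'joint_efforts': array([-1.27565920e-03, -5.06098616e+01, -2.91408169e+01, -2.34758718e-04,
        4.46547376e-03, -8.47882148e-06]), 'position': array([209.85303993, 508.06905987, 252.73966377]), 'tool_rot': array([[-9.24220540e-01,  3.81858737e-01, -5.47127672e-04],
       [ 3.81859113e-01,  9.24219960e-01, -1.04051668e-03],
       [ 1.08335930e-04, -1.17059258e-03, -9.99999309e-01]]), 'force': array([ 0.85552496,  0.41748241, -0.80870653]), 'wrist_torque': array([-0.03001632,  0.0338576 , -0.00679394]), 'grip_width': 85.51606048284238} 22.0
scene {'vertical_fov': 47.39927599241304, 'cx': 316.17459973607623, 'cy': 196.74351532579198, 'R': array([[-0.61015065,  0.79191753,  0.02414145],
       [ 0.42889677,  0.35576616, -0.83034812],
       [-0.66615594, -0.49628325, -0.55672183]]), 't': array([ 321.03310588, -169.73718341, 1415.29678231])}
top {'vertical_fov': 57.573314606699014, 'cx': 318.4261842217295, 'cy': 199.05335906515026, 'R': array([[ 2.84438807e-02, -9.99594899e-01,  9.91671551e-04],
       [-9.82727761e-01, -2.81453739e-02, -1.82904308e-01],
       [ 1.82858124e-01,  4.22796517e-03, -9.83130221e-01]]), 't': array([  8.69799111, 600.3400599 , 935.693189  ])}
wrist {'vertical_fov': 65.70646984690485, 'cx': 315.1991358076825, 'cy': 199.15275844095032, 'R': array([[ 3.81768988e-01,  9.24257616e-01, -5.47056487e-04],
       [ 8.77316715e-01, -3.62193471e-01,  3.14851188e-01],
       [ 2.90805468e-01, -1.20680361e-01, -9.49140890e-01]]), 't': array([-548.12204605,  -41.21515117,  379.53722884])}
```

View pics/scene0.png

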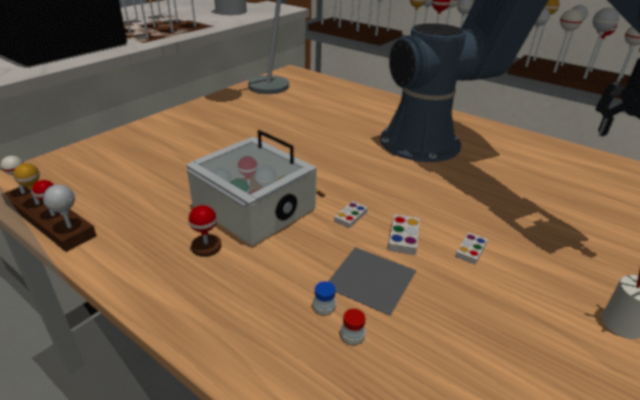

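View pics/top0.png

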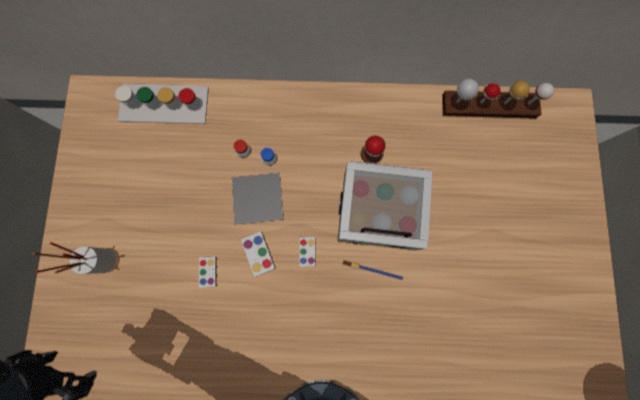

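View pics/wrist0.png

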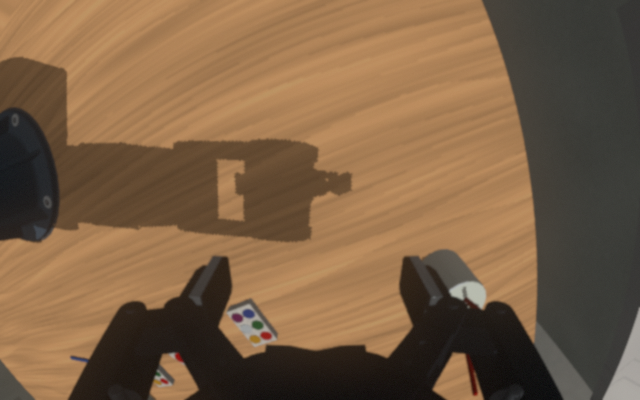

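The top view shows the large master at about (257,254), with a small decoy on each side. The mat is at (258,198), the box at (386,205), and the handle at (386,232). I'll enlarge these areas.

```bash
cat > h.py <<'E'
import numpy as np,cv2
from plant import ctrl,imaging
def ray(n,u,v,P=None):
    P=P or imaging.camera_params(n); f=200/np.tan(np.radians(P['vertical_fov']/2))
    d=np.array([(u-P['cx'])/f,(v-P['cy'])/f,1.]);
    if n=='wrist':
        r=np.hypot(d[0],d[1]); d=np.array([d[0]/r*np.sin(r),d[1]/r*np.sin(r),np.cos(r)])
    R=np.array(P['R']);t=np.array(P['t']);return -R.T@t,R.T@d
def atz(n,u,v,z,P=None):
    o,d=ray(n,u,v,P);return (o+d*(z-o[2])/d[2]).round(1)
def proj(n,X,P=None):
    P=P or imaging.camera_params(n); f=200/np.tan(np.radians(P['vertical_fov']/2))
    c=np.array(P['R'])@np.array(X,float)+np.array(P['t'])
    if n=='wrist':
        a=np.arctan2(np.hypot(c[0],c[1]),c[2]);k=a/np.hypot(c[0],c[1]);return (P['cx']+f*k*c[0],P['cy']+f*k*c[1])
    return (P['cx']+f*c[0]/c[2],P['cy']+f*c[1]/c[2])
def crop(n,x0,y0,x1,y1,k,out):
    im=imaging.camera(n)[y0:y1,x0:x1,::-1]
    cv2.imwrite(out,cv2.resize(im,None,fx=k,fy=k,interpolation=cv2.INTER_CUBIC))
E
python3 - <<'E'
from h import *
im=cv2.imread('pics/top0.png')
cv2.imwrite('pics/t1.png',cv2.resize(im[160:290,190:320],None,fx=4.5,fy=4.5,interpolation=cv2.INTER_CUBIC))
cv2.imwrite('pics/t2.png',cv2.resize(im[120:290,330:450],None,fx=3.5,fy=3.5,interpolation=cv2.INTER_CUBIC))
E
```

```text
(no output)
```

View pics/t1.png

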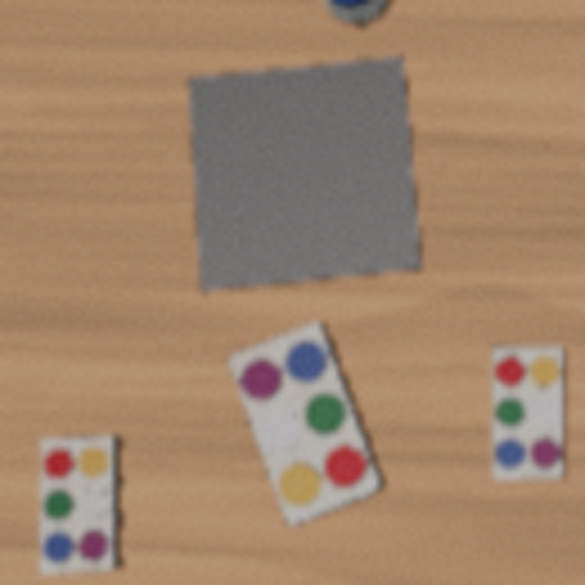

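View pics/t2.png

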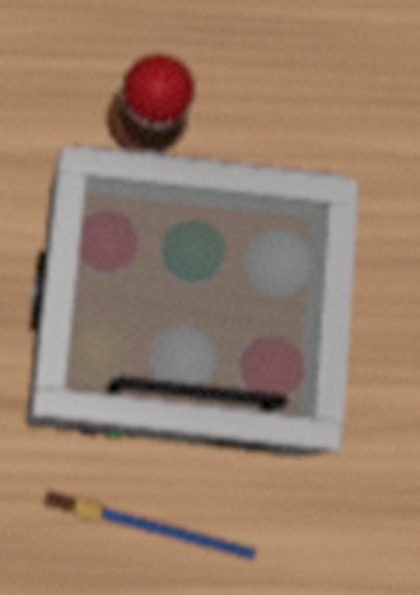

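```bash
python3 - <<'E'
from h import *
g=lambda p,k,x,y:((p[0]+.5)/k-.5+x,(p[1]+.5)/k-.5+y)
def show(n,pts,k,x,y,z):
    A=np.array([atz('top',*g(p,k,x,y),z) for p in pts]);print(n,A[:,:2].tolist(),'c',A.mean(0)[:2]);
    for i in range(len(A)):
        d=A[i]-A[i-1];print('  edge',round(np.hypot(*d[:2]),1),round(np.degrees(np.arctan2(d[1],d[0])),1))
show('master',[(231,354),(321,322),(383,486),(292,524)],4.5,190,160,22)
show('mat',[(190,78),(404,58),(421,269),(202,291)],4.5,190,160,3)
show('lid',[(62,148),(357,180),(339,450),(30,422)],3.5,330,120,120)
show('bar',[(113,382),(285,402)],3.5,330,120,160)
show('d1',[(40,438),(117,437),(117,567),(40,573)],4.5,190,160,14)
show('d2',[(492,347),(564,347),(564,480),(492,480)],4.5,190,160,14)
show('pots',[(357,8)],4.5,190,160,30)
E
```

```text
master [[489.9, 236.6], [511.1, 182.6], [413.0, 139.4], [389.0, 193.0]] c [450.75 187.9 ]
  edge 109.9 23.4
  edge 58.0 -68.6
  edge 107.2 -156.2
  edge 58.7 114.1
mat [[667.6, 279.0], [684.9, 141.8], [548.0, 124.4], [530.2, 261.6]] c [607.675 201.7  ]
  edge 138.5 7.2
  edge 138.3 -82.8
  edge 138.0 -172.8
  edge 138.3 97.4
lid [[687.8, -46.6], [669.6, -264.3], [471.5, -245.9], [485.0, -26.7]] c [ 578.475 -145.875]
  edge 203.8 -5.6
  edge 218.5 -94.8
  edge 199.0 174.7
  edge 219.6 86.5
bar [[511.0, -80.8], [500.7, -198.2]] c [ 505.85 -139.5 ]
  edge 117.9 85.0
  edge 117.9 -95.0
d1 [[435.9, 351.7], [437.8, 304.7], [360.4, 298.5], [355.6, 344.6]] c [397.425 324.875]
  edge 80.6 5.1
  edge 47.0 -87.7
  edge 77.6 -175.4
  edge 46.3 95.9
d2 [[499.3, 77.2], [500.6, 32.7], [419.7, 30.2], [418.5, 74.1]] c [459.525  53.55 ]
  edge 80.9 2.2
  edge 44.5 -88.3
  edge 80.9 -178.2
  edge 43.9 91.6
pots [[709.6, 169.9]] c [709.6 169.9]
  edge 0.0 0.0
```

```bash
cat >> h.py <<'E'
def need(x,y,z,yaw=None):
    s=ctrl.observe();R=s['tool_rot'];p=s['position']
    d=R.T@(np.array([x,y,z])-p)
    cy=np.degrees(np.arctan2(R[1,1],R[0,1]))
    print('tcp',p.round(1),'yaw_y',cy.round(2),'shift mm',d.round(1), 'twist', None if yaw is None else round(-((yaw-cy+180)%360-180),2),'t',round(s['time'],2),'w',round(s['grip_width'],1),'F',s['force'].round(1),'q',s['joint_pos'].round(2))
E
python3 -m pendant '[[[-0.0305,-0.0245,0.009,0,0.0854],[-0.0305,-0.0245,0.009,0,0.0854],[-0.0305,-0.0245,0.009,0,0.0854],[-0.0305,-0.0245,0.009,0,0.0854],[-0.0305,-0.0245,0.009,0,0.0854],[-0.0305,-0.0245,0.009,0,0.0854],[-0.0305,-0.0245,0.009,0,0.0854],[-0.0305,-0.0245,0.009,0,0.0854],[-0.0305,-0.0245,0.009,0,0.0854],[-0.0305,-0.0245,0.009,0,0.0854]]]' 20
python3 -m pendant '[[[0,0,0,-6.6,0.0854],[0,0,0,-6.6,0.0854],[0,0,0,-6.6,0.0854],[0,0,0,-6.6,0.0854],[0,0,0,-6.6,0.0854],[0,0,0,-6.6,0.0854],[0,0,0,-6.4,0.0854],[0,0,0,0,0.0854]]]'
python3 - <<'E'
from h import *
need(398.7,165.2,60,113.5)
cv2.imwrite('pics/w1.png',imaging.camera('wrist')[:,:,::-1])
E
```

```text
time: 0.98
position: [398.8, 163.6, 163.0]
tool_rot: [[-0.924, 0.382, 0.0], [0.382, 0.924, 0.0], [-0.0, 0.0, -1.0]]
force: [1.1, 1.4, -0.2]
grip_width: 85.5
time: 1.65
position: [398.2, 165.4, 163.2]
tool_rot: [[-0.915, -0.404, -0.0], [-0.404, 0.915, -0.0], [0.0, 0.0, -1.0]]
force: [-0.2, -0.1, 0.6]
grip_width: 85.0
tcp [398.2 165.4 163.2] yaw_y 113.84 shift mm [ -0.4  -0.4 103.2] twist 0.34 t 1.65 w 85.0 F [-0.2 -0.1  0.6] q [ 0.29  0.27  2.03 -0.    0.84 -1.7 ]
```

View pics/w1.png

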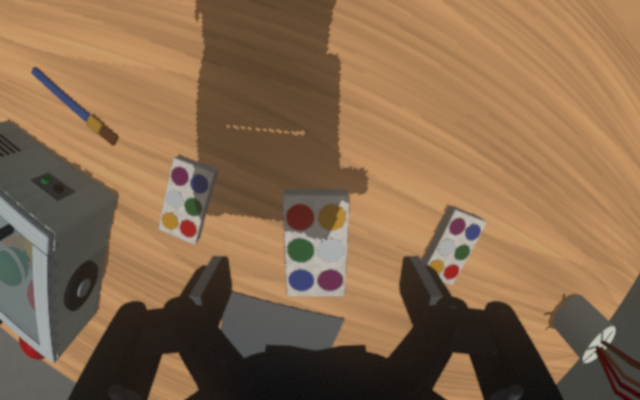

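The wrist view shows the master lined up between the fingers: its near end spans (285..349,192) and its far end (289..345,295).

```bash
python3 - <<'E'
from h import *
A=np.array([atz('wrist',u,v,22) for u,v in [(285,191),(349,191),(345,296),(289,295)]]);print(A,A.mean(0))
n=(A[0]+A[1])/2;f=(A[2]+A[3])/2;d=f-n;print(np.hypot(*d[:2]),np.degrees(np.arctan2(d[1],d[0])))
E
```

```text
[[407.1 138.7  22. ]
 [384.6 190.6  22. ]
 [488.  236.4  22. ]
 [509.7 182.8  22. ]] [447.35  187.125  22.   ]
112.38105934720497 23.57683021876837
```

```bash
python3 -m pendant '[[[0.001,0,0.0333,0.3,0.0854],[0.001,0,0.0333,0,0.0854],[0,0,0.0333,0,0.0854],[0,0,0.0333,0,0.0854],[0,0,0,0,0.0854],[0,0,0,0,0.05],[0,0,0,0,0.05],[0,0,0,0,0.05],[0,0,0,0,0.05],[0,0,0,0,0.05]]]' 20
python3 - <<'E'
from h import *
need(398.7,165.2,30,113.5)
crop('scene',300,150,500,320,4,'pics/s1.png')
E
```

```text
time: 2.53
position: [397.4, 164.9, 32.0]
tool_rot: [[-0.919, -0.394, 0.003], [-0.394, 0.919, 0.001], [-0.003, -0.0, -1.0]]
force: [-2.8, -1.5, 11.7]
grip_width: 58.7
tcp [397.4 164.9  32. ] yaw_y 113.22 shift mm [-1.3 -0.2  2. ] twist -0.28 t 2.53 w 58.7 F [-2.8 -1.5 11.7] q [ 0.29  0.54  2.1   0.    0.5  -1.69]
```

View pics/s1.png

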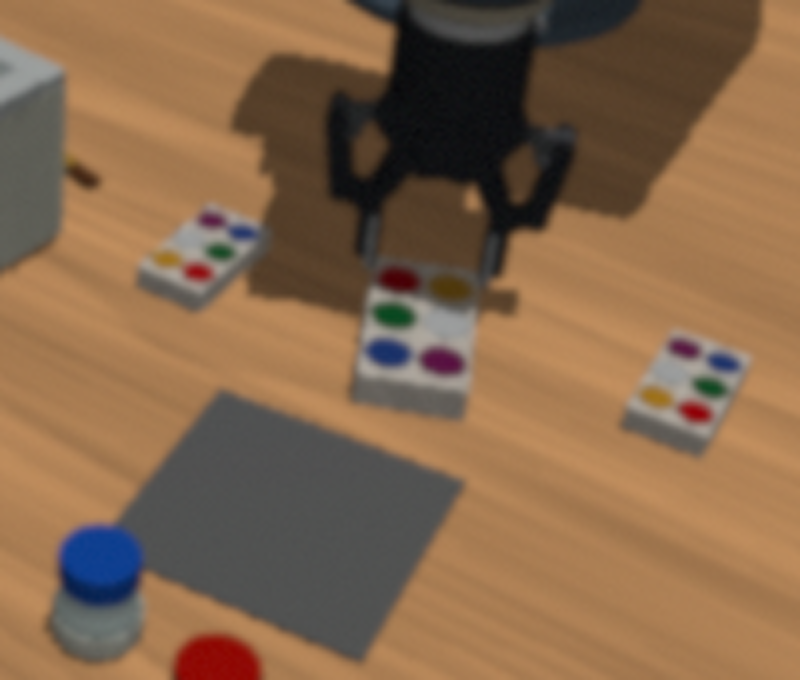

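Gripped at a width of 58.7, and the block is undisturbed. I'll lift slowly and see whether it swings.

```bash
python3 -m pendant '[[[0,0,-0.01,0,0.05],[0,0,-0.01,0,0.05],[0,0,-0.01,0,0.05],[0,0,-0.01,0,0.05],[0,0,-0.01,0,0.05],[0,0,-0.01,0,0.05],[0,0,0,0,0.05],[0,0,0,0,0.05]]]' 20
python3 - <<'E'
from h import *
need(398.7,165.2,30,113.5)
crop('scene',300,150,500,320,4,'pics/s2.png')
E
```

```text
time: 3.25
position: [396.8, 164.7, 90.9]
tool_rot: [[-0.919, -0.395, 0.002], [-0.395, 0.919, 0.0], [-0.002, -0.0, -1.0]]
force: [-0.3, -0.2, -1.7]
grip_width: 58.9
tcp [396.8 164.7  90.9] yaw_y 113.25 shift mm [-1.8 -0.3 60.9] twist -0.25 t 3.25 w 58.9 F [-0.3 -0.2 -1.7] q [ 0.29  0.41  2.08 -0.    0.65 -1.69]
```

View pics/s2.png

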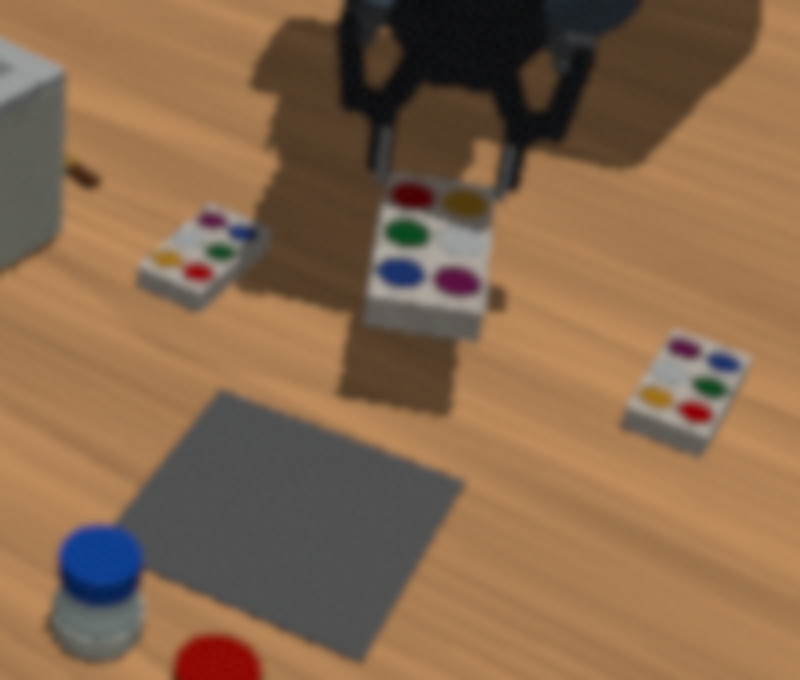

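It stays level at 20 N. I'll ease the finger opening in small steps so the block can pivot in the pads.

```bash
python3 -m pendant '[[[0,0,0,0,0.057],[0,0,0,0,0.058]]]' 20
python3 - <<'E'
from h import *
need(398.7,165.2,30,113.5)
crop('scene',300,150,500,320,3,'pics/s3.png')
E
```

```text
time: 3.47
position: [396.2, 164.5, 89.7]
tool_rot: [[-0.919, -0.395, -0.001], [-0.395, 0.919, -0.0], [0.001, 0.0, -1.0]]
force: [-0.3, -0.2, -0.9]
grip_width: 58.7
tcp [396.2 164.5  89.7] yaw_y 113.25 shift mm [-2.6 -0.4 59.7] twist -0.25 t 3.47 w 58.7 F [-0.3 -0.2 -0.9] q [ 0.29  0.41  2.08  0.    0.65 -1.69]
```

View pics/s3.png

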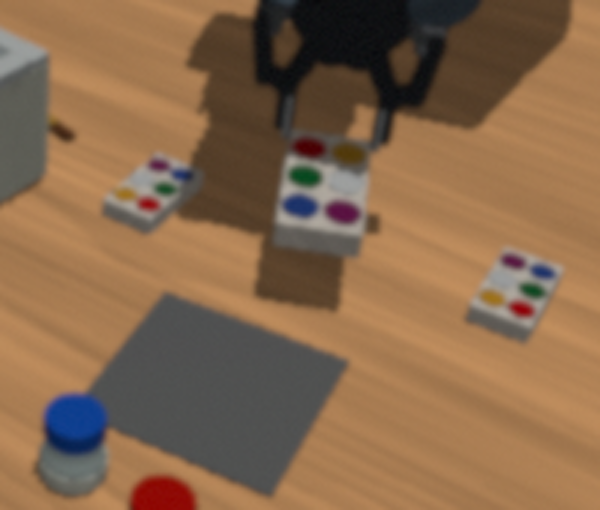

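```bash
python3 -m pendant '[[[0,0,0,0,0.0586],[0,0,0,0,0.0586]]]' 20
python3 - <<'E'
from h import *
need(398.7,165.2,30,113.5)
crop('scene',300,150,500,320,3,'pics/s4.png')
E
python3 -m pendant '[[[0,0,0,0,0.059],[0,0,0,0,0.059]]]' 20
python3 - <<'E'
from h import *
need(398.7,165.2,30,113.5)
crop('scene',300,150,500,320,3,'pics/s5.png')
a=cv2.imread('pics/s4.png');b=cv2.imread('pics/s5.png');cv2.imwrite('pics/s45.png',cv2.resize(np.hstack([a,b]),(800,340)))
E
```

```text
time: 3.68
position: [396.4, 164.6, 89.9]
tool_rot: [[-0.919, -0.395, -0.001], [-0.395, 0.919, -0.0], [0.001, 0.0, -1.0]]
force: [-0.0, 0.2, -0.9]
grip_width: 59.0
tcp [396.4 164.6  89.9] yaw_y 113.25 shift mm [-2.4 -0.4 59.9] twist -0.25 t 3.68 w 59.0 F [-0.   0.2 -0.9] q [ 0.29  0.41  2.08  0.    0.65 -1.69]
time: 3.9
position: [396.5, 164.6, 90.0]
tool_rot: [[-0.919, -0.395, -0.0], [-0.395, 0.919, -0.0], [0.0, 0.0, -1.0]]
force: [-1.0, 0.2, -1.5]
grip_width: 59.1
tcp [396.5 164.6  90. ] yaw_y 113.25 shift mm [-2.3 -0.3 60. ] twist -0.25 t 3.9 w 59.1 F [-1.   0.2 -1.5] q [ 0.29  0.41  2.08 -0.    0.65 -1.69]
```

View pics/s45.png

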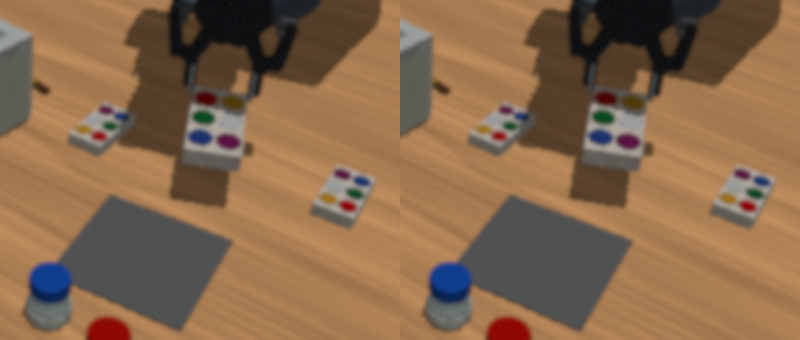

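```bash
python3 -m pendant '[[[0,0,0,0,0.0594],[0,0,0,0,0.0594]]]' 20 | grep -E "grip|force"
python3 - <<'E'
from h import *
crop('scene',300,150,500,320,3,'pics/s6.png')
E
python3 -m pendant '[[[0,0,0,0,0.0597],[0,0,0,0,0.0597]]]' 20| grep -E "grip|force"
python3 - <<'E'
from h import *
crop('scene',300,150,500,320,3,'pics/s7.png')
a=cv2.imread('pics/s6.png');b=cv2.imread('pics/s7.png');cv2.imwrite('pics/s67.png',cv2.resize(np.hstack([a,b]),(800,340)))
E
```

```text
force: [1.3, 0.1, -0.6]
grip_width: 59.4
force: [-0.7, 0.1, 0.2]
grip_width: 59.6
```

View pics/s67.png

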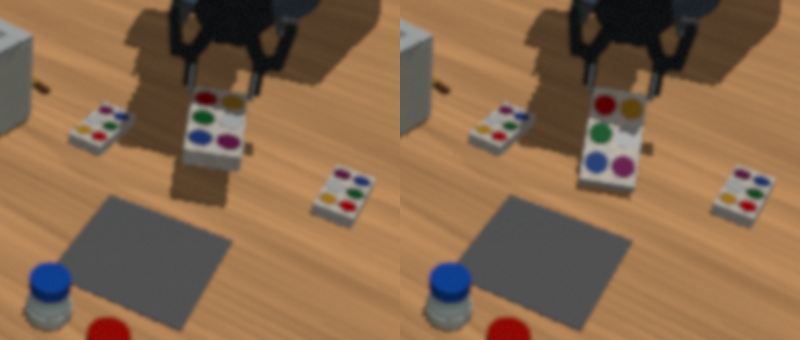

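At 0.0597 it swings down in the pads. I'll tighten, raise, and ease again.

```bash
python3 -m pendant '[[[0,0,0,0,0.059],[0,0,-0.01,0,0.059],[0,0,-0.015,0,0.059],[0,0,-0.015,0,0.059],[0,0,-0.015,0,0.059],[0,0,-0.01,0,0.059],[0,0,0,0,0.0594]]]' 20 | grep -E "grip|force"
python3 - <<'E'
from h import *
crop('scene',300,130,500,300,3,'pics/s8.png')
E
python3 -m pendant '[[[0,0,0,0,0.0596],[0,0,0,0,0.0596]]]' 20| grep -E "grip|force"
python3 - <<'E'
from h import *
crop('scene',300,130,500,300,3,'pics/s9.png')
a=cv2.imread('pics/s8.png');b=cv2.imread('pics/s9.png');cv2.imwrite('pics/s89.png',cv2.resize(np.hstack([a,b]),(800,340)))
E
```

```text
force: [0.8, -0.4, -1.7]
grip_width: 59.3
force: [-1.0, -0.4, -1.3]
grip_width: 59.8
```

View pics/s89.png

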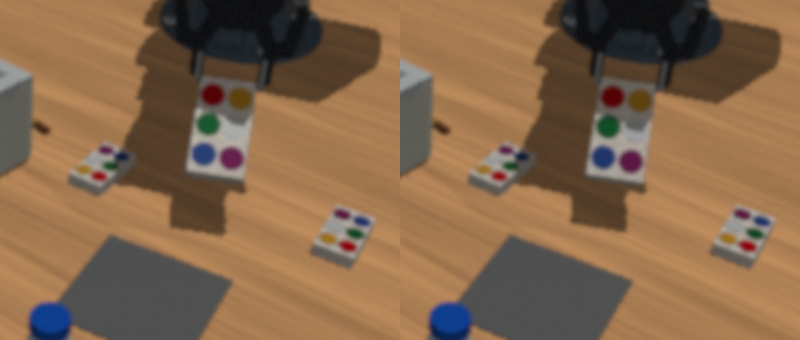

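```bash
python3 -m pendant '[[[0,0,0,0,0.0597],[0,0,0,0,0.0597]]]' 20 | grep -E "grip|force"
python3 - <<'E'
from h import *
crop('scene',340,130,470,260,5,'pics/s10.png')
need(0,0,0)
cv2.imwrite('pics/w2.png',imaging.camera('wrist')[:,:,::-1])
E
```

```text
force: [-0.2, -0.6, -0.4]
grip_width: 59.9
tcp [396.4 164.6 154.8] yaw_y 113.25 shift mm [429.    5.2 155. ] twist None t 5.45 w 59.7 F [-0.7  0.3 -1.5] q [ 0.29  0.28  2.04  0.    0.82 -1.69]
```

View pics/s10.png

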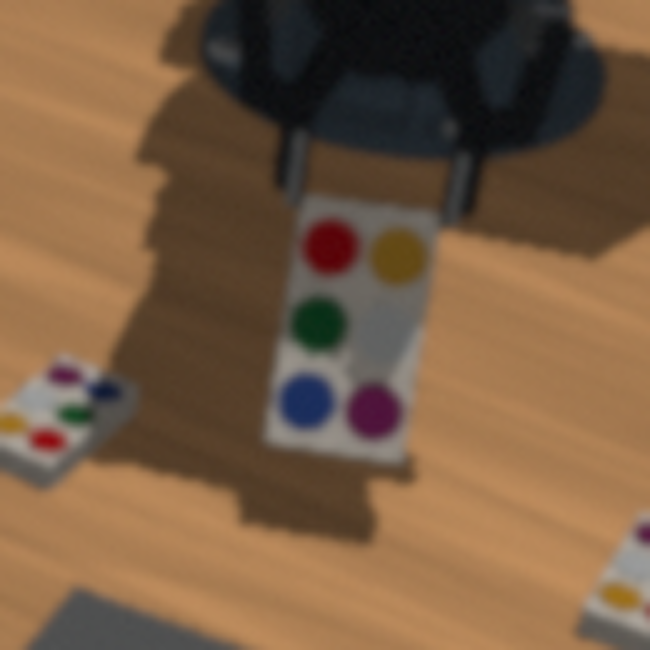

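View pics/w2.png

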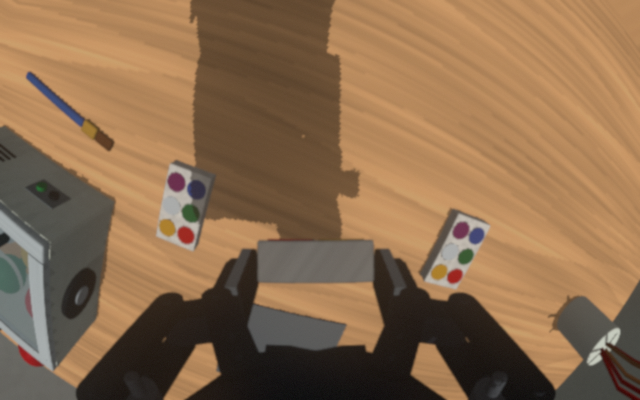

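It now hangs nearly vertical in the pads. I'll tighten and measure the tilt.

```bash
python3 -m pendant '[[[0,0,0,0,0.056],[0,0,0,0,0.056]]]' 20 | grep -E "grip|force"
cat >> h.py <<'E'
from scipy.optimize import least_squares
def fit(pts,yaw,n='scene',freeyaw=False):
    # pts: painted face facing far side (+x): TL,TR,BR,BL as seen from scene camera (top end = gripped); camera-left = -y side
    P=imaging.camera_params(n)
    def corners(p):
        th=p[3];ya=np.radians(p[4] if freeyaw else yaw)
        h=np.array([np.cos(ya),np.sin(ya),0]);l=np.array([-np.sin(ya),np.cos(ya),0]);z=np.array([0,0,1.])
        a=-np.cos(th)*z+np.sin(th)*h   # length dir, from gripped to far end; th=0 vertical
        nn=np.cos(th)*h+np.sin(th)*z
        c=np.array(p[:3])+11*nn
        return [c-55*a-30*l,c-55*a+30*l,c+55*a+30*l,c+55*a-30*l]
    f=lambda p:(np.array([proj(n,X,P) for X in corners(p)])-pts).ravel()
    s=ctrl.observe()['position'];x0=[s[0],s[1],s[2]-60,0.1]+([yaw] if freeyaw else [])
    r=least_squares(f,x0);print('centre',r.x[:3].round(1),'tilt',np.degrees(r.x[3]).round(1),r.x[4:],'rms px',np.sqrt(np.mean(r.fun**2)).round(2));return r.x
E
python3 - <<'E'
from h import *
need(0,0,0)
crop('scene',340,130,470,260,5,'pics/s11.png')
pts=np.array([(302,195),(440,212),(405,463),(263,443)]);pts=(pts+.5)/5-.5+[340,130]
fit(pts,23.25)
E
```

```text
force: [1.0, 0.4, -1.0]
grip_width: 58.5
tcp [396.5 164.6 155. ] yaw_y 113.25 shift mm [429.2   5.3 155.1] twist None t 5.67 w 58.5 F [ 1.   0.4 -1. ] q [ 0.29  0.28  2.04 -0.    0.82 -1.69]
centre [423.7 176.5  92.4] tilt 41.6 [] rms px 0.35
```

View pics/s11.png

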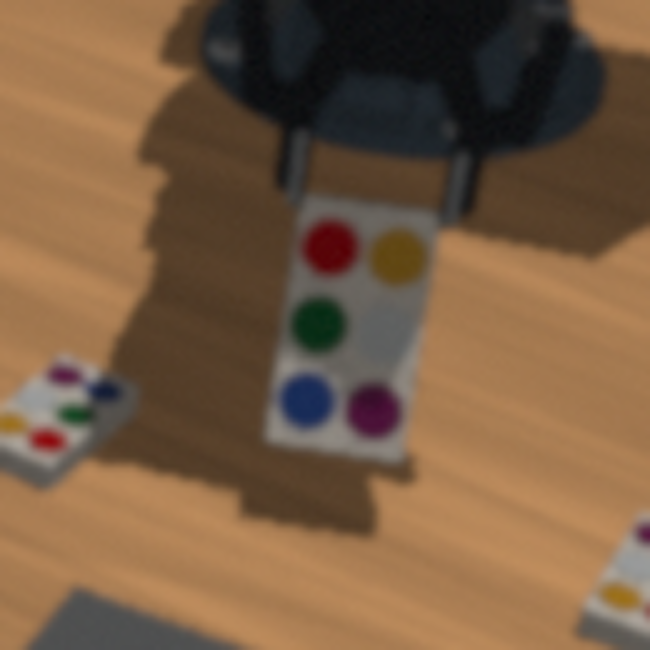

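The fit gives a tilt of 42° from vertical, with the contact near the fingertips. I'll grip firmer, turn to the mat's yaw and carry it over the mat, then ease the rest of the swing just above the surface.

```bash
python3 -m pendant '[[[0,0,0,0,0.05],[0,0,0,4,0.05],[0,0,0,4,0.05],[0,0,0,4,0.05],[0,0,0,4,0.05],[0,0,0,0,0.05]]]' 40 | grep -E "grip|force"
python3 - <<'E'
from h import *
need(603,202,150,97.3)
E
```

```text
force: [0.2, -0.7, -1.5]
grip_width: 57.7
tcp [396.5 164.6 155.1] yaw_y 97.08 shift mm [-209.5   11.6    5.1] twist -0.22 t 6.22 w 57.7 F [ 0.2 -0.7 -1.5] q [ 0.29  0.28  2.04 -0.    0.82 -1.41]
```

```bash
python3 -m pendant '[[[-0.01,0.001,0,0,0.05],[-0.02,0.001,0,0,0.05],[-0.025,0.0015,0,0,0.05],[-0.025,0.0015,0,0,0.05],[-0.025,0.0015,0,0,0.05],[-0.025,0.0015,0,0,0.05],[-0.025,0.0015,0,0,0.05],[-0.025,0.001,0,0,0.05],[-0.02,0.001,0,0,0.05],[-0.01,0,0,0,0.05]]]' 40 | grep -E "grip|force"
python3 -m pendant '[[[0,0,0.005,0,0.05],[0,0,0.005,0,0.05],[0,0,0.003,0,0.05],[0,0,0,0,0.05]]]' 40 | grep -E "grip|force"
python3 - <<'E'
from h import *
need(603,202,150,97.3)
crop('scene',300,130,460,290,4.5,'pics/s12.png')
E
```

```text
force: [-0.2, 0.9, -2.1]
grip_width: 57.5
force: [-0.7, -0.6, -0.5]
grip_width: 57.3
tcp [602.3 202.4 140.9] yaw_y 97.29 shift mm [-0.7 -0.4 -9.1] twist -0.01 t 7.38 w 57.3 F [-0.7 -0.6 -0.5] q [ 0.25  0.63  1.51 -0.    1.01 -1.45]
```

View pics/s12.png

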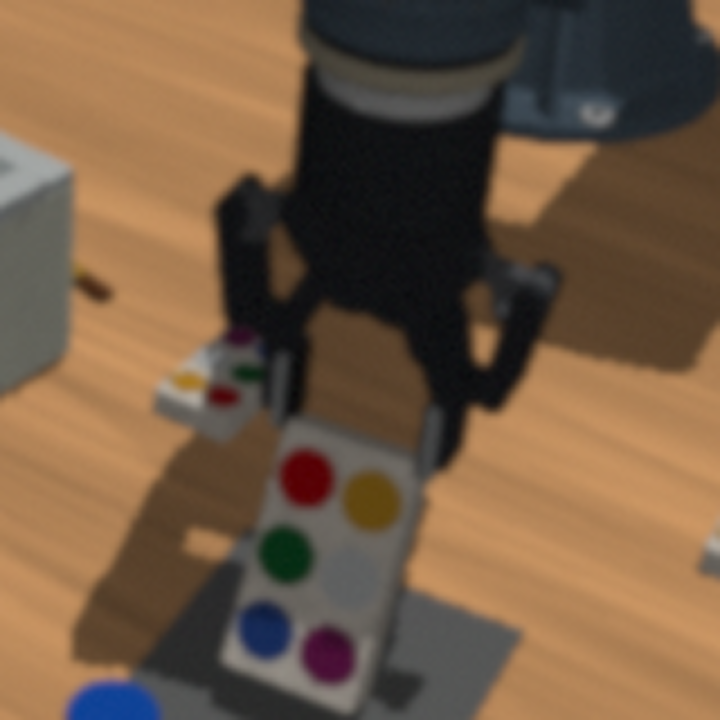

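```bash
python3 - <<'E'
from h import *
pts=np.array([(288,415),(424,450),(357,713),(221,660)]);pts=(pts+.5)/4.5-.5+[300,130]
fit(pts,7.3);fit(pts,7.3,freeyaw=True)
E
python3 -m pendant '[[[0,0,0,0,0.058],[0,0,0,0,0.0594]]]' 20 | grep -E "grip|force"
python3 - <<'E'
from h import *
crop('scene',300,130,460,290,4.5,'pics/s13.png')
E
```

```text
centre [635.8 213.2  91.2] tilt 23.7 [] rms px 0.85
centre [619.5 203.8  74. ] tilt 31.4 [12.1147017] rms px 0.5
force: [0.3, -0.3, 0.0]
grip_width: 59.2
```

View pics/s13.png

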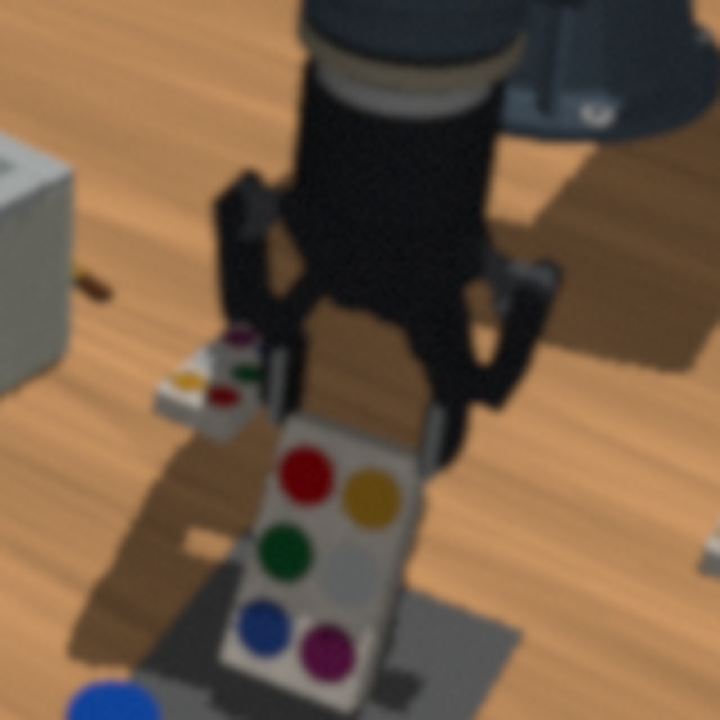

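```bash
python3 -m pendant '[[[0,0,0,0,0.0597],[0,0,0,0,0.0597]]]' 20 | grep -E "grip|force"
python3 - <<'E'
from h import *
crop('scene',300,130,460,290,3.5,'pics/s14.png')
E
python3 -m pendant '[[[0,0,0,0,0.0599],[0,0,0,0,0.0599]]]' 20 | grep -E "grip|force"
python3 - <<'E'
from h import *
crop('scene',300,130,460,290,3.5,'pics/s15.png')
a=cv2.imread('pics/s14.png');b=cv2.imread('pics/s15.png');cv2.imwrite('pics/s145.png',cv2.resize(np.hstack([a,b]),(800,400)))
E
```

```text
force: [-0.0, 0.6, -0.8]
grip_width: 59.6
force: [0.2, 0.4, 0.0]
grip_width: 59.9
```

View pics/s145.png

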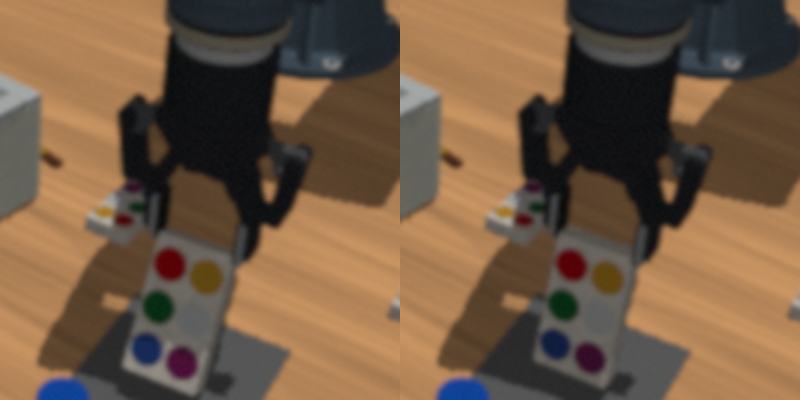

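```bash
python3 -m pendant '[[[0,0,0,0,0.0599],[0,0,0,0,0.0599],[0,0,0,0,0.059]]]' 20 | grep -E "grip|force"
python3 - <<'E'
from h import *
crop('scene',300,130,460,290,4.5,'pics/s16.png')
cv2.imwrite('pics/w3.png',imaging.camera('wrist')[:,:,::-1])
E
```

```text
force: [0.9, -0.3, -1.3]
grip_width: 59.3
```

View pics/s16.png

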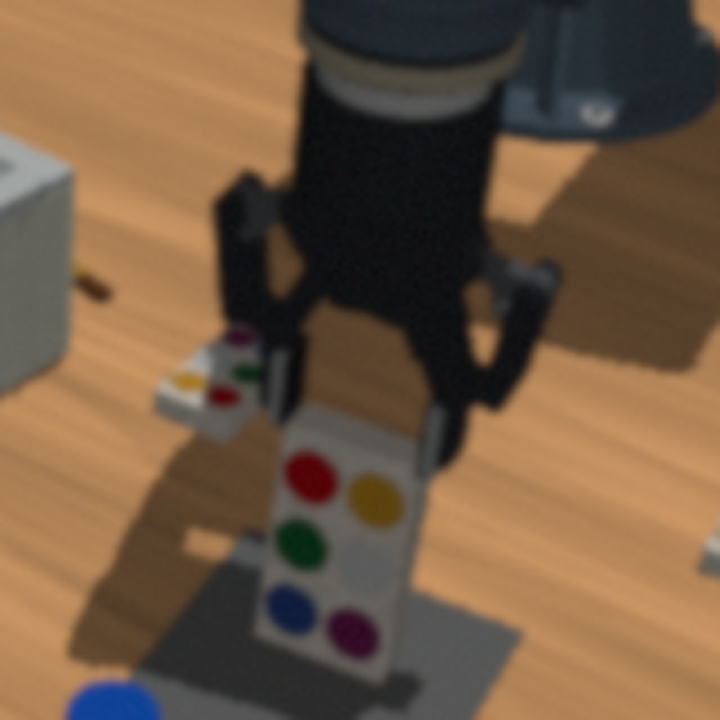

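View pics/w3.png

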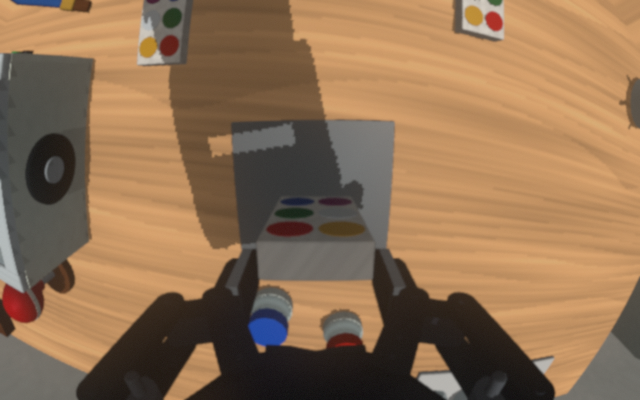

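```bash
python3 - <<'E'
from h import *
P=imaging.camera_params('wrist')
def seg(a,b,w=60):
    o,d1=ray('wrist',*a,P);_,d2=ray('wrist',*b,P)
    # assume segment perpendicular-ish, points at equal range
    ang=np.arccos(d1@d2);r=w/2/np.sin(ang/2);m=(d1+d2)/2*r;return o+m
s=ctrl.observe();R=s['tool_rot']
h=-R[:,0]
for nm,a,b in [('top near edge',(256,243),(374,243)),('top far edge',(257,279),(375,280)),('bot near',(280,197),(353,197))]:
    X=seg(a,b);print(nm,X.round(1),'along h rel tcp',((X-s['position'])@h).round(1))
need(0,0,0)
E
```

```text
top near edge [592.3 199.5 122.6] along h rel tcp -11.4
top far edge [608.9 202.1 130.8] along h rel tcp 5.4
bot near [600.4 201.7  21.2] along h rel tcp -3.1
tcp [603.4 202.5 142.1] yaw_y 97.25 shift mm [ 624.1 -124.7  142.1] twist None t 8.43 w 59.1 F [ 0.1  0.5 -1. ] q [ 0.25  0.63  1.51 -0.    1.01 -1.45]
```

The residual tilt is about 5° and the bottom edge is about 15 mm above the mat. Now I'll lower it gently onto the mat.

```bash
for i in 1; do python3 -m pendant '[[[0,0,0.004,0,0.058],[0,0,0.004,0,0.058],[0,0,0.002,0,0.058],[0,0,0,0,0.058]]]' 20 | grep -E "grip|force|posi"; done
python3 -m pendant '[[[0,0,0.002,0,0.058],[0,0,0,0,0.058]]]' 20 | grep -E "force|posi"
python3 -m pendant '[[[0,0,0.002,0,0.058],[0,0,0,0,0.058]]]' 20 | grep -E "force|posi"
python3 -m pendant '[[[0,0,0.002,0,0.058],[0,0,0,0,0.058]]]' 20 | grep -E "force|posi"
python3 - <<'E'
from h import *
crop('scene',300,130,460,290,4.5,'pics/s17.png')
cv2.imwrite('pics/w4.png',imaging.camera('wrist')[:,:,::-1])
E
```

```text
position: [603.0, 202.5, 131.2]
force: [-0.3, -0.2, -1.9]
grip_width: 58.8
position: [603.3, 202.5, 129.7]
force: [0.0, 0.4, -1.1]
position: [603.7, 202.6, 128.4]
force: [-0.5, 0.4, 0.5]
position: [604.8, 202.9, 128.1]
force: [0.4, -0.3, 11.8]
```

View pics/s17.png

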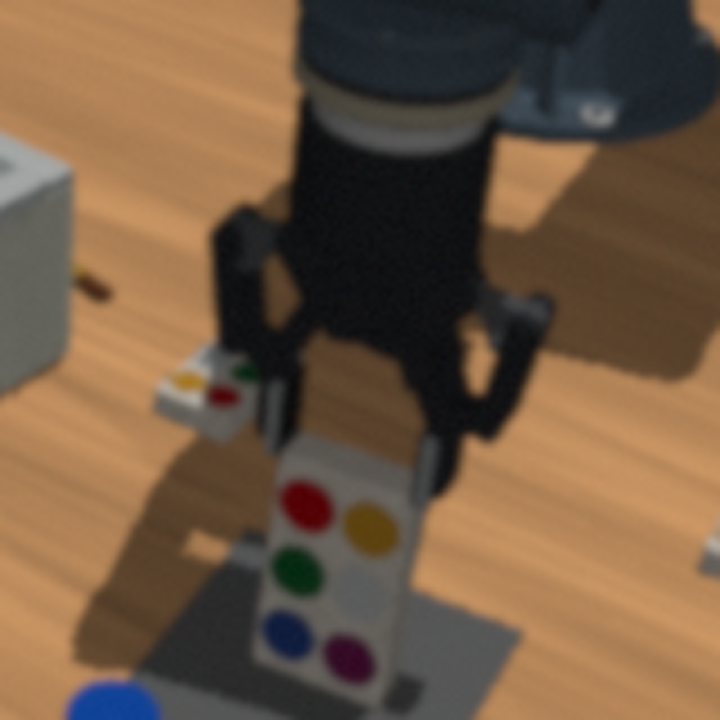

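View pics/w4.png

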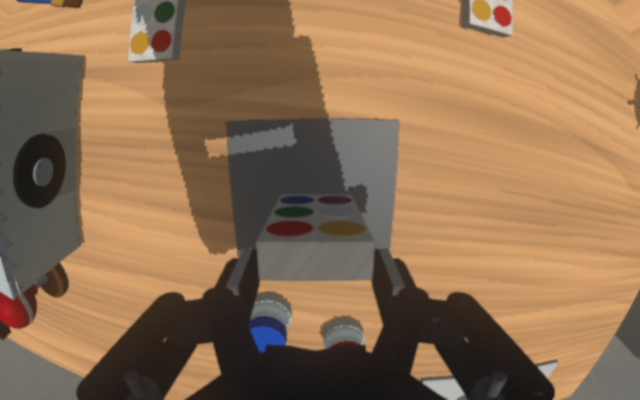

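It's in contact (Fz 12 N). I'll ease open gradually so the base settles flat.

```bash
python3 -m pendant '[[[0,0,-0.0005,0,0.059],[0,0,0,0,0.0594],[0,0,0,0,0.0597],[0,0,0,0,0.0599],[0,0,0,0,0.0601],[0,0,0,0,0.0603],[0,0,0,0,0.0606],[0,0,0,0,0.061]]]' 20 | grep -E "grip|force|posi"
python3 - <<'E'
from h import *
cv2.imwrite('pics/w5.png',imaging.camera('wrist')[:,:,::-1])
E
python3 -m pendant '[[[0,0,0,0,0.063],[0,0,0,0,0.065],[0,0,0,0,0.068]]]' 20 | grep -E "grip|force|posi"
python3 - <<'E'
from h import *
crop('scene',300,130,460,290,4.5,'pics/s18.png')
cv2.imwrite('pics/w6.png',imaging.camera('wrist')[:,:,::-1])
E
```

```text
position: [603.2, 202.5, 126.3]
force: [0.5, 0.5, -0.4]
grip_width: 61.2
position: [603.3, 202.5, 126.5]
force: [0.7, -0.4, 0.2]
grip_width: 67.9
```

View pics/s18.png

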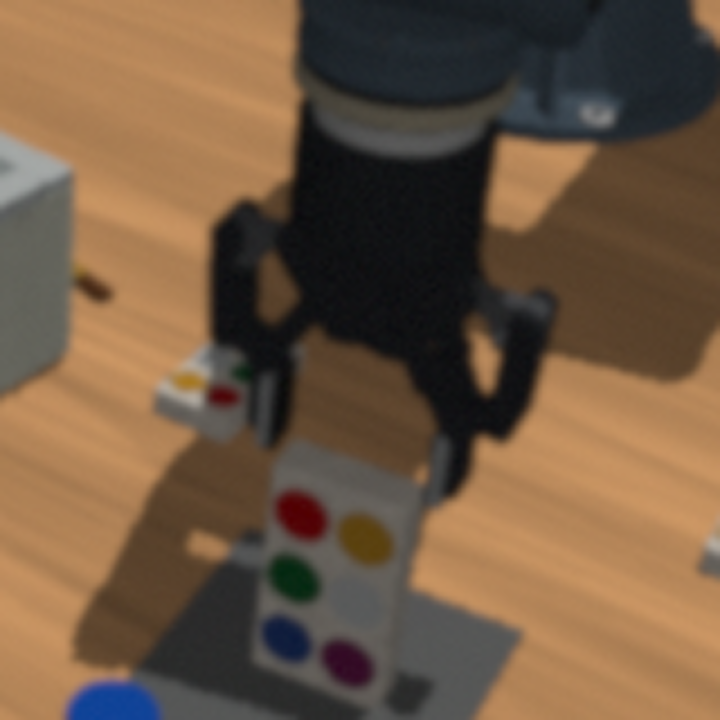

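View pics/w6.png

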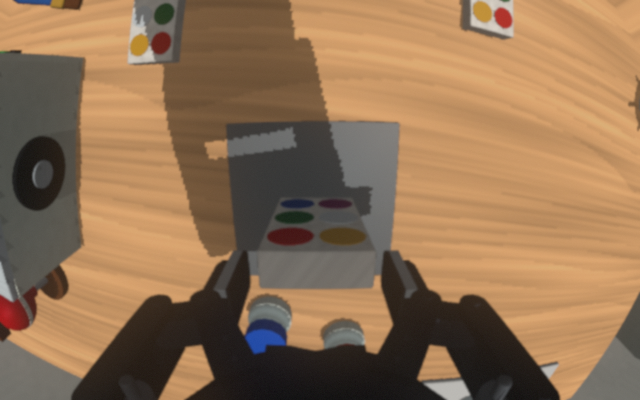

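The block stands freely between the open fingers. I'll retreat straight up.

```bash
python3 -m pendant '[[[0,0,-0.005,0,0.072],[0,0,-0.01,0,0.072],[0,0,-0.02,0,0.072],[0,0,-0.03,0,0.07],[0,0,-0.03,0,0.06],[0,0,-0.03,0,0.05],[0,0,0,0,0.04]]]' 20 | grep -E "grip|force|posi"
python3 - <<'E'
from h import *
need(505,-141,240,-5)
a=imaging.camera('scene')[130:310,290:470,::-1];b=imaging.camera('top')[130:250,200:320,::-1]
cv2.imwrite('pics/c1.png',np.hstack([cv2.resize(a,(400,400),interpolation=2),cv2.resize(b,(400,400),interpolation=2)]))
E
```

```text
position: [605.4, 203.1, 259.2]
force: [-0.4, 0.1, 0.7]
grip_width: 40.5
tcp [605.4 203.1 259.2] yaw_y 97.25 shift mm [ 143.2 -328.7   17.3] twist 102.25 t 11.02 w 40.5 F [-0.4  0.1  0.7] q [ 0.25  0.5   1.41 -0.    1.22 -1.45]
```

View pics/c1.png

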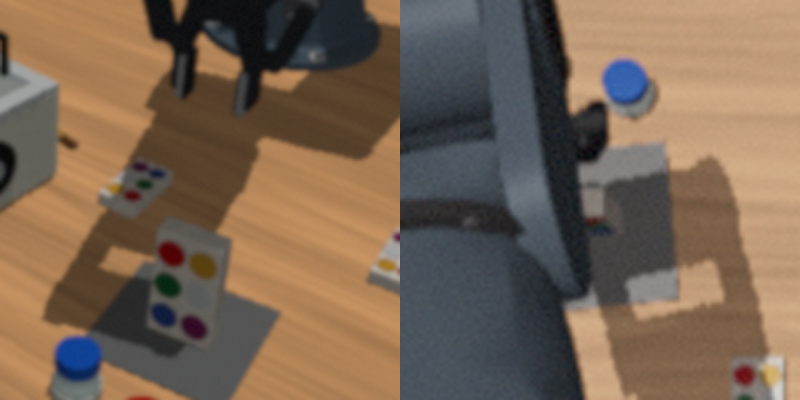

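The block stands upright on the mat, facing the robot. Next is the lid.

```bash
python3 -m pendant '[[[0.0143,-0.0329,0,0,0.04],[0.0143,-0.0329,0,0,0.04],[0.0143,-0.0329,0,0,0.04],[0.0143,-0.0329,0,0,0.04],[0.0143,-0.0329,0,0,0.04],[0.0143,-0.0329,0,0,0.04],[0.0143,-0.0329,0,0,0.04],[0.0143,-0.0329,0,0,0.04],[0.0143,-0.0329,0,0,0.04],[0.0143,-0.0329,0,0,0.04]]]' 40 | grep -E "grip|force|posi"
python3 -m pendant '[[[0,0,0,7,0.04],[0,0,0,7,0.04],[0,0,0,7,0.04],[0,0,0,7,0.04],[0,0,0,7,0.04],[0,0,0,7,0.04],[0,0,0,7,0.04],[0,0,0,7,0.04],[0,0,0,7,0.04],[0,0,0,7,0.04]]]' | grep -E "grip|force|posi"
python3 -m pendant '[[[0,0,0,7,0.04],[0,0,0,7,0.04],[0,0,0,7,0.04],[0,0,0,7,0.04],[0,0,0,4,0.04],[0,0,0,0,0.04],[0,0,0,0,0.04]]]' | grep -E "grip|force|posi"
python3 - <<'E'
from h import *
need(505,-139.5,240,-5)
cv2.imwrite('pics/w7.png',imaging.camera('wrist')[:,:,::-1])
E
```

```text
position: [501.7, -143.2, 250.7]
force: [0.5, -0.3, -0.1]
grip_width: 40.1
position: [502.5, -141.7, 250.5]
force: [0.1, 0.1, -0.4]
grip_width: 40.1
position: [502.6, -141.7, 250.9]
force: [0.2, -0.6, 0.2]
grip_width: 40.2
tcp [ 502.6 -141.7  250.9] yaw_y -4.6 shift mm [ 2.4  2.2 10.9] twist 0.4 t 13.37 w 40.2 F [ 0.2 -0.6  0.2] q [-0.36  0.3   1.72 -0.    1.11 -0.28]
```

View pics/w7.png

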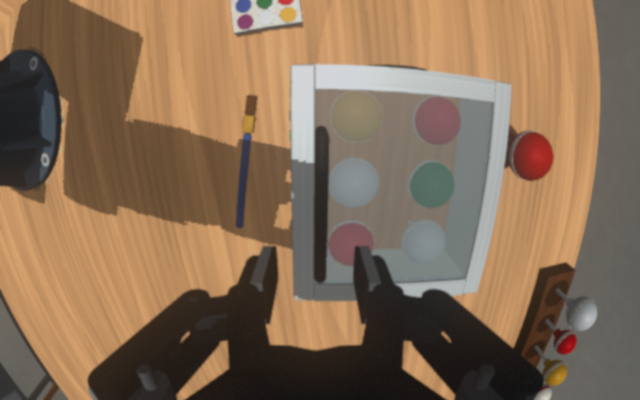

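```bash
python3 - <<'E'
from h import *
a=atz('wrist',321,130,162);b=atz('wrist',319.5,279,162);print(a,b,(a+b)/2,np.degrees(np.arctan2(*(a-b)[[1,0]])),np.hypot(*(a-b)[:2]))
need(*((a+b)/2)[:2],157)
E
```

```text
[511.3 -83.2 162. ] [ 501.6 -198.9  162. ] [ 506.45 -141.05  162.  ] 85.20767148979897 116.10589993622202
tcp [ 502.8 -141.8  251. ] yaw_y -4.59 shift mm [ 1.   3.7 94. ] twist None t 13.42 w 39.9 F [ 0.3 -0.5  0.1] q [-0.36  0.3   1.72 -0.    1.11 -0.28]
```

```bash
python3 -m pendant '[[[0.0005,0.0035,0.03,0.4,0.04],[0,0,0.03,0,0.04],[0,0,0.02,0,0.04],[0,0,0.009,0,0.04],[0,0,0,0,0.03],[0,0,0,0,0.02],[0,0,0,0,0.005],[0,0,0,0,0.0],[0,0,0,0,0.0],[0,0,0,0,0.0]]]' 40 | grep -E "grip|force|posi"
python3 - <<'E'
from h import *
need(506,-140.7,162)
cv2.imwrite('pics/w8.png',imaging.camera('wrist')[:,:,::-1])
crop('scene',160,100,360,260,4,'pics/s19.png')
E
```

```text
position: [506.5, -141.8, 163.9]
force: [-6.3, -0.5, 5.6]
grip_width: 8.6
tcp [ 506.5 -141.8  163.9] yaw_y -5.12 shift mm [ 1.1 -0.6  1.9] twist None t 14.25 w 8.6 F [-6.3 -0.5  5.6] q [-0.36  0.42  1.8  -0.    0.92 -0.27]
```

View pics/s19.png

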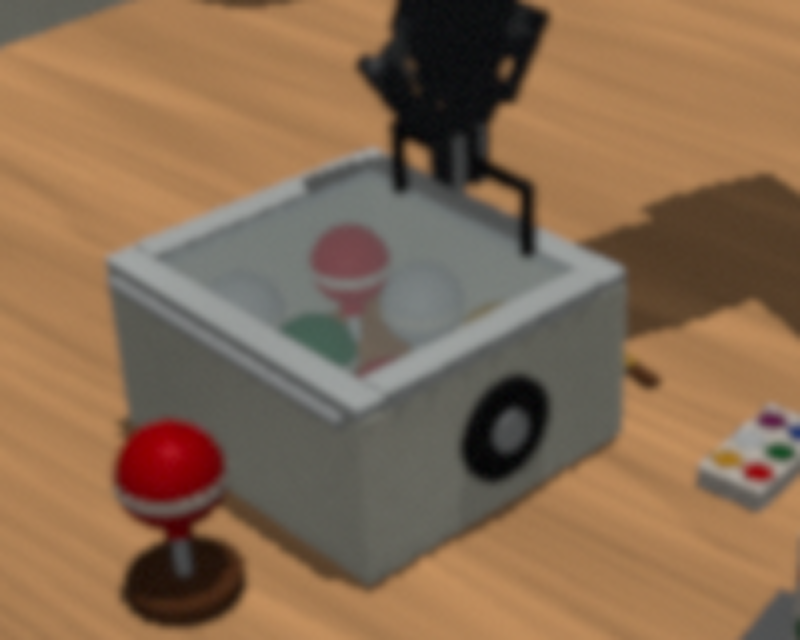

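View pics/w8.png

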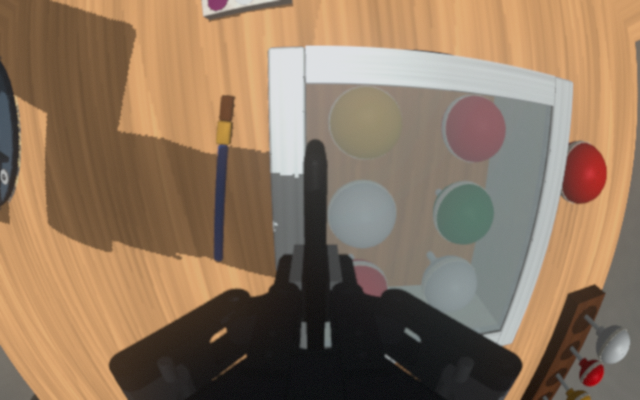

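The bar is gripped (width 8.6). Now I'll follow the arc.

```bash
python3 -m pendant '[[[0,0.0025,-0.0075,0,0],[0,0.0027,-0.0075,0,0],[0,0.003,-0.0073,0,0],[0,0.0031,-0.0073,0,0],[0,0.0037,-0.0071,0,0],[0,0.004,-0.0069,0,0],[0,0.0042,-0.0067,0,0],[0,0.0045,-0.0066,0,0]]]' 40 | grep -E "grip|force|posi"
python3 -m pendant '[[[0,0.0048,-0.0063,0,0],[0,0.0051,-0.0061,0,0],[0,0.0053,-0.0059,0,0],[0,0.0056,-0.0056,0,0],[0,0,0,0,0]]]' 40 | grep -E "grip|force|posi"
python3 - <<'E'
from h import *
need(0,0,0)
crop('scene',140,60,380,260,3.2,'pics/s20.png')
E
```

```text
position: [533.0, -144.1, 220.6]
force: [-11.0, -1.5, 1.8]
grip_width: 8.4
position: [554.3, -146.0, 246.2]
force: [-17.6, 1.9, 12.8]
grip_width: 8.2
tcp [ 554.3 -146.   246.2] yaw_y -5.12 shift mm [  96.1 -564.6  247.3] twist None t 15.43 w 8.2 F [-17.6   1.9  12.8] q [-0.34  0.4   1.6  -0.    1.15 -0.25]
```

View pics/s20.png

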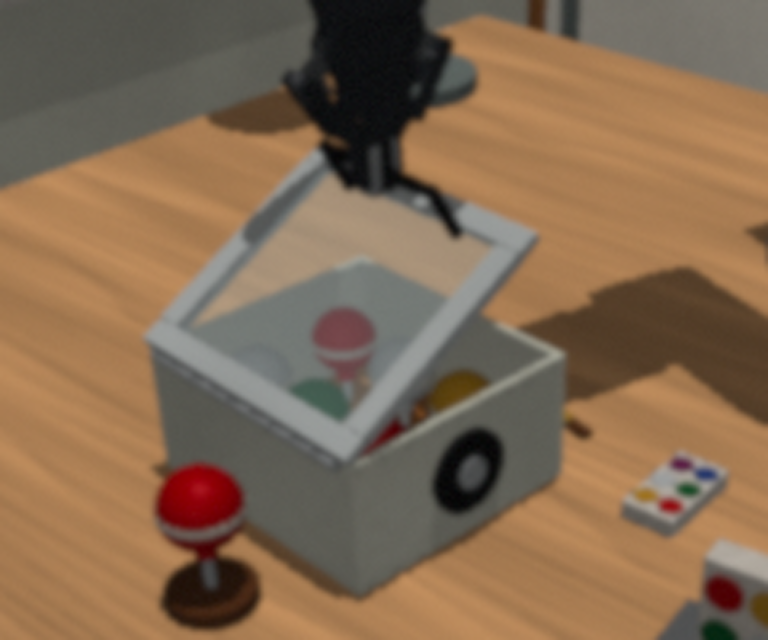

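Force along the radius is about 20 N outward, so I'll bias the next arc outward a little.

```bash
python3 -m pendant '[[[0,0.0048,-0.0063,0,0],[0,0.0055,-0.0055,0,0],[0,0.0062,-0.005,0,0],[0,0.0064,-0.0047,0,0],[0,0.0066,-0.0044,0,0],[0,0.0068,-0.0041,0,0],[0,0.007,-0.0037,0,0],[0,0.0071,-0.0034,0,0]]]' 40 | grep -E "grip|force|posi"
python3 - <<'E'
from h import *
need(0,0,0)
crop('scene',140,60,380,260,3.2,'pics/s21.png')
E
```

```text
position: [605.6, -150.6, 282.7]
force: [-6.8, 0.4, 7.4]
grip_width: 8.3
tcp [ 605.6 -150.6  282.7] yaw_y -5.13 shift mm [  95.9 -617.   281.9] twist None t 16.15 w 8.3 F [-6.8  0.4  7.4] q [-0.32  0.46  1.41 -0.    1.27 -0.23]
```

View pics/s21.png

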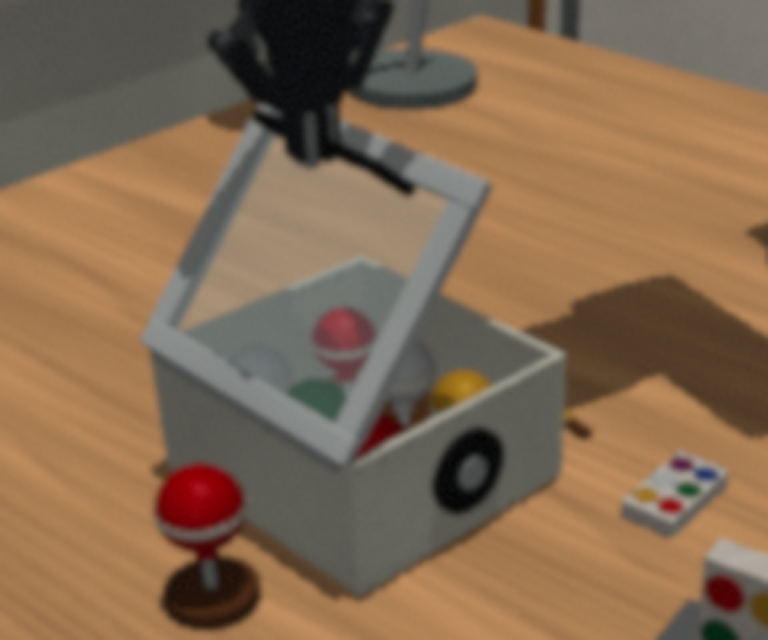

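```bash
python3 -m pendant '[[[0,0.0072,-0.0031,0,0],[0,0.0074,-0.0028,0,0],[0,0.0075,-0.0025,0,0],[0,0.0076,-0.0021,0,0],[0,0,0,0,0],[0,0,0,0,0],[0,0,0,0,0]]]' 40 | grep -E "grip|force|posi"
python3 - <<'E'
from h import *
need(0,0,0)
p=ctrl.observe()['position']
bx=np.array([np.cos(np.radians(-5.1)),np.sin(np.radians(-5.1)),0])
# hinge: initial bar +175 along bx ; bar z 160
b0=np.array([506.5,-141.8,160.]);hg=b0+175*bx-[0,0,50]
b=p-[0,0,3.5];d=b-hg;print('hinge',hg,'r',np.hypot(d@bx,d[2]),'lid deg',np.degrees(np.arctan2(d[2],-(d@bx)))-15.95)
crop('scene',140,60,380,260,3.2,'pics/s22.png')
cv2.imwrite('pics/t9.png',imaging.camera('top')[:,:,::-1])
E
```

```text
position: [635.2, -153.2, 292.8]
force: [-3.0, -0.7, 5.5]
grip_width: 8.5
tcp [ 635.2 -153.2  292.8] yaw_y -5.13 shift mm [  95.9 -647.2  291. ] twist None t 16.78 w 8.5 F [-3.  -0.7  5.5] q [-0.31  0.51  1.31  0.    1.32 -0.22]
hinge [ 680.80718645 -157.35650195  110.        ] r 185.086709286763 lid deg 59.729936587195226
```

View pics/s22.png

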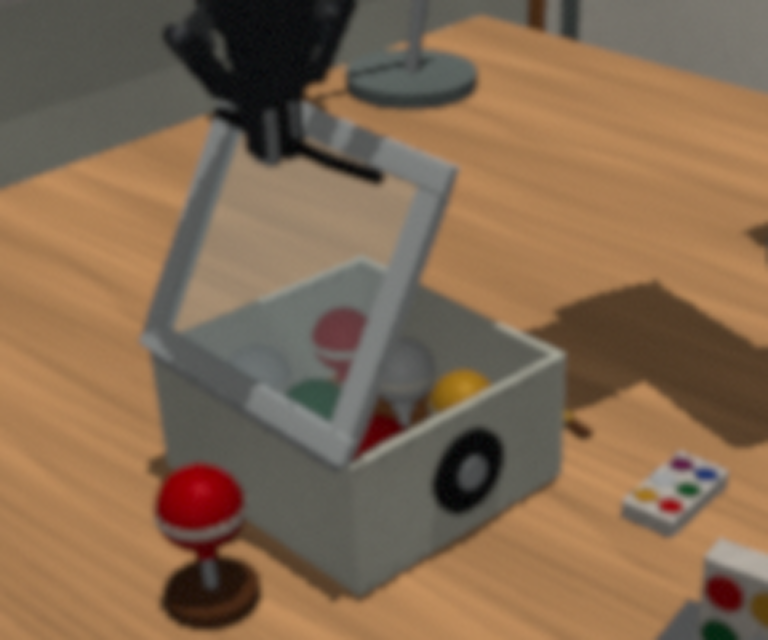

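View pics/t9.png

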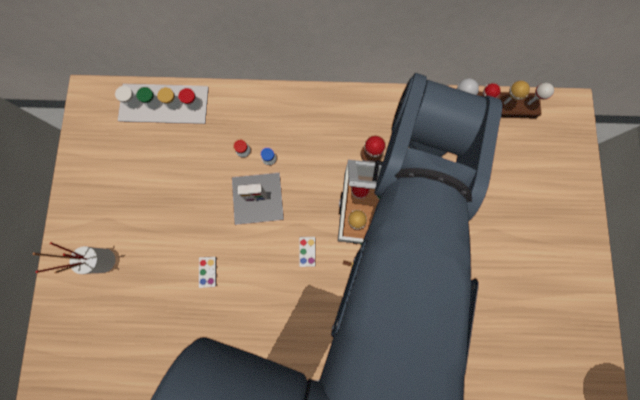

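```bash
python3 - <<'E'
from h import *
bx=np.array([np.cos(np.radians(-5.1)),np.sin(np.radians(-5.1)),0]);by=np.array([-bx[1],bx[0],0]);z=np.array([0,0,1.])
hg=np.array([680.8,-156.9,110.])
for t in (55,58,60,62,65):
    c,s=np.cos(np.radians(t)),np.sin(np.radians(t));d=-c*bx+s*z;n=s*bx+c*z
    f=lambda X:[round((u-o)*3.2,0) for u,o in zip(proj('scene',X),(140,60))]
    print(t,f(hg+200*d+110*by+10*n),f(hg+200*d+110*by),f(hg+110*by+10*n))
E
```

```text
55 [np.float64(467.0), np.float64(168.0)] [np.float64(477.0), np.float64(173.0)] [np.float64(338.0), np.float64(464.0)]
58 [np.float64(456.0), np.float64(163.0)] [np.float64(467.0), np.float64(168.0)] [np.float64(338.0), np.float64(465.0)]
60 [np.float64(449.0), np.float64(161.0)] [np.float64(459.0), np.float64(165.0)] [np.float64(338.0), np.float64(466.0)]
62 [np.float64(441.0), np.float64(159.0)] [np.float64(452.0), np.float64(163.0)] [np.float64(338.0), np.float64(466.0)]
65 [np.float64(429.0), np.float64(157.0)] [np.float64(441.0), np.float64(160.0)] [np.float64(337.0), np.float64(467.0)]
```

The image agrees with about 60°: the corner is seen at (458,168), and the model puts it at (459,165) for 60°. The block still stands on the mat.

```bash
python3 - <<'E'
from h import *
from plant import ticket
crop('scene',300,180,460,330,4,'pics/s23.png')
need(0,0,0)
print(ticket.job_done())
E
```

```text
tcp [ 635.1 -153.2  292.8] yaw_y -5.14 shift mm [  95.8 -647.1  291. ] twist None t 16.93 w 8.5 F [-2.9  0.9  5.1] q [-0.31  0.51  1.31  0.    1.32 -0.22]
the job is handed in; nothing more can be done
None
```

View pics/s23.png

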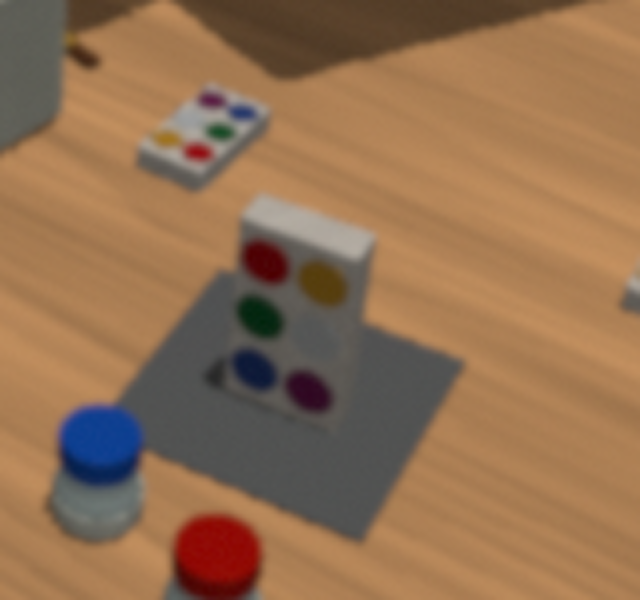

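The job is handed in at 16.9 s: the colour master is standing on the mat and the lid is held open at about 60°.

**Colour master:** I gripped the largest master by its near end and eased the grip so it swung down in the pads. I then stood it on a short end on the mat and let go. The last pictures show it upright and clear of the gripper, with its broad faces towards and away from the robot's side.

**Lid:** I gripped the bow handle's bar and followed the arc up. The tool position gives a lid angle of 59.7°, and the lid corner in the scene picture agrees with 60° to within a few degrees. The fingers still hold the bar (8.5 mm opening, 40 N grip command), with about 6 N on the tool.

**Checks that disagreed:**
- While the master hung tilted, the single-camera tilt fits disagreed (24° against 31°), so I went by the wrist view instead.
- The bar's distance from the hinge came out at 185 mm instead of 182 mm.
- The force while lifting the lid briefly reached about 22 N along the arc's radius, which I corrected.

The pots and the red bauble look unmoved in the last pictures. The brush was mostly hidden behind the arm in the last views, but nothing went near it.

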